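# Hang the L-shaped mill adapter plate level on the stand's pin

## Task

Take the L-shaped plate out of the rack and hang it on the stand's pin by the one of its five holes that lets it hang level, slid fully home against the shoulder, then let go so that it hangs freely. The pin is set to another height every time and bends easily: feel for it and touch or push the stand only gently. Leave the T-shaped plate in the rack and everything else on the bench alone.

Things in the scene. Friction and masses are not known exactly. Their poses are not given: they have to be found in the camera images.
- lplate: L-shaped bare aluminium plate, one piece, 8 mm thick all over, 0.16-0.25 kg, upright in a rack pocket. Origin: centre of the foot's underside; x through the thickness, y along the plate, z up. Outline in y, z (mm): leg y -25..25, z 0..90; crossbar y -25..95, z 90..126, reaching out to one side only; tab y 20..50, z 126..154. Five round 11 mm through holes at z 112, y -3, 18, 39, 60, 81.
- lplate_tab (a point): centre of the L-shaped plate's plain gripping tab (30 mm wide, 28 mm high, 8 mm thick), at y 35, z 140 mm of the plate: hold it here from above, across the 8 mm. In the rack the plate's foot is 10 mm above the table, and it may lean up to 5 degrees.
- lplate_hole1 (a point): centre of hole 1 of the L-shaped plate (mid-thickness, 112 mm above the foot), one of five equal 11 mm through holes in a row; hole 1 lies -3 mm along the plate's y from its origin. Axes as the plate's.
- lplate_hole2 (a point): centre of hole 2 of the L-shaped plate (mid-thickness, 112 mm above the foot), one of five equal 11 mm through holes in a row; hole 2 lies 18 mm along the plate's y from its origin. Axes as the plate's.
- lplate_hole3 (a point): centre of hole 3 of the L-shaped plate (mid-thickness, 112 mm above the foot), one of five equal 11 mm through holes in a row; hole 3 lies 39 mm along the plate's y from its origin. Axes as the plate's.
- lplate_hole4 (a point): centre of hole 4 of the L-shaped plate (mid-thickness, 112 mm above the foot), one of five equal 11 mm through holes in a row; hole 4 lies 60 mm along the plate's y from its origin. Axes as the plate's.
- lplate_hole5 (a point): centre of hole 5 of the L-shaped plate (mid-thickness, 112 mm above the foot), one of five equal 11 mm through holes in a row; hole 5 lies 81 mm along the plate's y from its origin. Axes as the plate's.
- tplate: A T-shaped plate in the other pocket, to be left there: same metal, thickness, foot, holes and tab, but its crossbar (y -60..60) and tab (y -15..15) are centred on the leg. Origin and axes as for the L-shaped plate. Which of the two stands in the nearer pocket changes.
- rack: Fixed grey plastic block, 130 (x) by 84 (y) by 50 mm high, with two upright pockets (11 by 53 mm, 40 mm deep, open at the top) centred at x = -40 and +40 mm. Origin: centre of its underside, on the table; its side of the table, position and yaw change.
- stand: Fixed telescopic stand; origin on the table, x along the pin towards the column, y across, z up. Base 14 mm high, x -40..80, y -55..55 mm; column at x +55; its head (26 mm block, top 11 mm above the pin's axis) carries a 20 mm thick boss ending in a flat shoulder at x +12. From the shoulder a level straight steel pin, 8 mm thick, round-ended, reaches to its tip at x -43, y 0.
- stand_foot (a point): point on the table straight below the pin's tip (stand x -43 mm, y 0). The column is clamped at another height every time: the pin's axis is anywhere from 166 to 184 mm above the table, and that height is NOT measured: find it by touch or sight. It stays put; it is stiff, so approach slowly: a push above 20 N counts as damage.
- blank: round white milling blank, 98 mm wide, 16 mm high, lying on the table; origin under its centre; leave it alone
- burblock: grey block 60 by 35 by 22 mm holding small burs to 44 mm height; origin under its centre; leave it alone
- driver: 160 mm screwdriver with a black handle lying on the table; leave it alone
- flask: white plastic bottle, 60 mm wide, 140 mm high; origin under its centre; leave it alone
- model: plaster dental model 62 by 70 mm, 28 mm high; origin under its centre; leave it alone
- dish: shallow open steel dish 90 by 140 by 30 mm; origin under its centre; leave it alone
- beaker: clear beaker, 72 mm wide, 85 mm high; origin under its centre; leave it alone
- carton: cardboard carton 90 by 70 by 45 mm high; origin under its centre; leave it alone
Things that resemble listed ones, but are neither listed nor needed, are in the scene too. Leave any orange look-alike of the stand alone.

How it is judged (in metres and radians):
On the way, in this order (a step that is already met when the one before it is completed fails the run):
1. the L-shaped plate is lifted clear out of the rack (height (world z) of lplate above 0.055 m), for 0.1 s.
2. the pin passes through one of its holes (hole centre on the pin's line within 5 mm sideways, at least 10 mm past its tip) (((x of lplate_hole1 in the frame of stand between -0.033 and 0.013 m and y of lplate_hole1 in the frame of stand between -0.005 and 0.005 m and z of lplate_hole1 in the frame of stand between 0.161 and 0.189 m) or (x of lplate_hole2 in the frame of stand between -0.033 and 0.013 m and y of lplate_hole2 in the frame of stand between -0.005 and 0.005 m and z of lplate_hole2 in the frame of stand between 0.161 and 0.189 m) or (x of lplate_hole3 in the frame of stand between -0.033 and 0.013 m and y of lplate_hole3 in the frame of stand between -0.005 and 0.005 m and z of lplate_hole3 in the frame of stand between 0.161 and 0.189 m) or (x of lplate_hole4 in the frame of stand between -0.033 and 0.013 m and y of lplate_hole4 in the frame of stand between -0.005 and 0.005 m and z of lplate_hole4 in the frame of stand between 0.161 and 0.189 m) or (x of lplate_hole5 in the frame of stand between -0.033 and 0.013 m and y of lplate_hole5 in the frame of stand between -0.005 and 0.005 m and z of lplate_hole5 in the frame of stand between 0.161 and 0.189 m))), for 0.1 s.
At the end, for the whole second after the job is handed in: The L-shaped plate hangs free and still on the pin by one of its holes, level: its upright axis within 0.12 rad (7 degrees) of vertical, the plate against the shoulder or at most 5 mm from it, released (((x of lplate_hole1 in the frame of stand between 0.003 and 0.013 m and y of lplate_hole1 in the frame of stand between -0.005 and 0.005 m and z of lplate_hole1 in the frame of stand between 0.161 and 0.189 m) or (x of lplate_hole2 in the frame of stand between 0.003 and 0.013 m and y of lplate_hole2 in the frame of stand between -0.005 and 0.005 m and z of lplate_hole2 in the frame of stand between 0.161 and 0.189 m) or (x of lplate_hole3 in the frame of stand between 0.003 and 0.013 m and y of lplate_hole3 in the frame of stand between -0.005 and 0.005 m and z of lplate_hole3 in the frame of stand between 0.161 and 0.189 m) or (x of lplate_hole4 in the frame of stand between 0.003 and 0.013 m and y of lplate_hole4 in the frame of stand between -0.005 and 0.005 m and z of lplate_hole4 in the frame of stand between 0.161 and 0.189 m) or (x of lplate_hole5 in the frame of stand between 0.003 and 0.013 m and y of lplate_hole5 in the frame of stand between -0.005 and 0.005 m and z of lplate_hole5 in the frame of stand between 0.161 and 0.189 m)) and angle between lplate's own z axis and vertical below 0.12 rad and contact force between lplate and stand above 0.5 N and contact force between lplate and the fingers below 0.01 N and linear speed of lplate below 0.02 m/s and angular speed of lplate below 0.15 rad/s); the robot touches nothing.
It fails at once if the stand is pushed with more than 20 N (contact force between stand and anything else above 20 N).
It fails at once if the T-shaped plate is pulled up or shifted by more than 20 mm (distance of tplate from where it was at the start of the episode above 0.02 m).
It fails at once if another thing on the bench is shifted by more than 30 mm (distance of any of blank, burblock, driver, flask, model, dish, beaker, carton from where it was at the start of the episode above 0.03 m).
It also fails if it takes over 64 s, if anything falls off the work surface, if the arm or the gripper's body presses on something with over 40 N, if the wrist force passes 120 N, or if a joint passes its speed limit or range.

## Robot

A 7-joint arm with a two-finger parallel gripper is mounted at the origin on the work surface. World frame = base frame: x ahead of the robot, y to its left, z up, the work surface at z = 0. Lengths are in mm, angles in rad, forces in N, time in s.
With the tool pointing down it reaches from about 400 to 875 mm from the base axis. Payload 6.5 kg.
Tool frame: the origin (TCP) lies at the very end of the fingers, on their centre line; the grasp point (between the pads) lies 19 mm behind it (robot.hold_point_z is the distance from the TCP to the grasp point, in mm); z points along the fingers, y is the direction in which the jaws open and shut (so a half turn about z gives the same grasp; the last joint's range is limited). The gripper opens to 88 mm and grips with 3 to 60 N. Pads are 18 mm wide; open, the fingers measure 123 mm over their backs; the gripper's body (75 mm by 187 mm) begins 45 mm behind the grasp point.
Start: joints at [-1.39, 0.536, -0.004, 1.538, 0.003, 1.067, -0.071], TCP at [158.792, 630.298, 238.716] pointing down, gripper open.
Joint ranges: [-2.7, 2.7], [-0.37, 2.16], [-1.27, 1.26], [0.24, 2.4], [-1.31, 4.45], [0.19, 1.91], [-2.76, 2.76]. Speed limits (rad/s): [2.39, 2.39, 3.14, 3.14, 3.14, 3.14, 3.14].

## Interface

Orientations are given as a rotation vector (axis times angle).
In Python, from plant import readout, eyes, robot gives the robot as it stands. The module is installed in compiled form; this text tells all that it offers.
- The arm moves only by the tool move_arm, never from a script. Its argument "deltas" is one flat list of numbers, 4 for each row, row after row: the shift along the tool's x, y, z in m, then the turn about the tool's z in rad. A call has 1 to 8 rows; each row shifts and turns the commanded pose from where the row before left it, along the tool's axes as they then stand; what a row does not reach is not made up. A row lasts 1/12 s, in which the tool goes at most 41.7 mm and 7.16 degrees, less where a joint would pass 70% of its speed; a pose out of reach is approached as far as the arm can. A call with a gripper value outside its range is refused whole. "fingers" is the closure, from -1 (fully open) to 1 (shut), so that 0 is half open, set as the call begins (left out, the last holds). The fingers move at their own pace and stop on an object; "newtons" is the grip in N (left out, the last holds). Time passes only in rows, so rows that do not move let the fingers close. It gives the time, the measured TCP pose, the force and the opening at its end, in the units of the state.
- readout.get_obs(): the state, without advancing time (a new reading comes with each control period).
- eyes.capture(name): name is "scene" or "top" or "wrist"; returns a dict with "pixels" (384x512x3 uint8, blue, green, red), "intrinsics" (3x3 intrinsics, pixels), "R" (3x3) and "t" (3): a world point X has camera coordinates R X + t; the wrist camera has in their place "T_tool_cam" (4x4, takes a point from camera to tool coordinates, whose origin is the TCP and whose axes are the flange's). Camera axes: x right, y down, z forward; pixel columns grow to the right and rows downward; lengths in mm; the calibration is good to about 2 mm. A picture is of the moment at which its call begins: read the wrist's pose just before it. There is no depth.
- robot.job_done(): hands the job in, once; it reports no verdict.
The state is a dict: "time_s": time; "qpos": joint angles; "joint_velocities": joint speeds; "joint_torque": joint torques, N m; "tcp_pos": TCP position; "orientation": TCP orientation; "force": force on the tool from outside, world axes, zero at the start; "ft_torque": the same for the moment, N m; "finger_gap": finger opening in mm.
Only numpy, scipy, OpenCV 4.12 (cv2) and the standard library are available. Lean on these libraries where they do the work, as an engineer would, in place of code of your own. Each camera call takes 0.05 s, during which the arm holds its last target.

## Working session

There is one attempt and no reset: what is moved stays moved. The work goes in short steps, Python scripts to look and compute and a tool call to move; the robot and the scene stay as the last step left them, time stands still between calls to the robot, and variables do not carry over. Pictures are saved under pics/ and viewed, and the job is handed in when it is done.

Besides the shell and the picture viewer there is one more tool, called after ">>>" by a JSON object that holds its "api" and its "payload", one argument or row to a line. move_arm: Moves the arm, as the interface text tells. Its arguments: {"type":"object","properties":{"deltas":{"type":"array"},"fingers":{"type":"number"},"newtons":{"type":"number"}},"required":["deltas"]}

```bash
mkdir -p pics; ls; cat > h.py <<'E'
from plant import readout, eyes, robot
import numpy as np, cv2, pickle
from scipy.spatial.transform import Rotation as Ro
def snap(n,f):
    o=readout.get_obs(); c=eyes.capture(n)
    c=dict(c); c['obs']=o
    if n=='wrist':
        T=np.eye(4);T[:3,:3]=Ro.from_rotvec(o['orientation']).as_matrix();T[:3,3]=o['tcp_pos']
        W=np.linalg.inv(T@np.array(c['T_tool_cam'])); c['R']=W[:3,:3];c['t']=W[:3,3]
    pickle.dump(c,open(f'pics/{f}.pkl','wb')); cv2.imwrite(f'pics/{f}.png',c['pixels']); return c
def load(f): return pickle.load(open(f'pics/{f}.pkl','rb'))
def ray(c,u,v):
    R=np.array(c['R']);t=np.array(c['t']).ravel()
    d=R.T@np.linalg.inv(c['intrinsics'])@np.array([u,v,1.]); return -R.T@t,d/np.linalg.norm(d)
def plane(c,u,v,z):
    o,d=ray(c,u,v); return o+d*(z-o[2])/d[2]
def proj(c,X):
    p=np.array(c['intrinsics'])@(np.array(c['R'])@np.array(X,float)+np.array(c['t']).ravel()); return p[:2]/p[2]
def tri(obs):
    A=np.zeros((3,3));b=np.zeros(3);L=[]
    for c,u,v in obs:
        o,d=ray(c,u,v);P=np.eye(3)-np.outer(d,d);A+=P;b+=P@o;L.append((o,d))
    X=np.linalg.solve(A,b); return X,[np.linalg.norm((np.eye(3)-np.outer(d,d))@(X-o)) for o,d in L]
E
python3 - <<'E'
from h import *
for n in('scene','top','wrist'):
    c=snap(n,n+'0'); print(n,-np.array(c['R']).T@np.array(c['t']).ravel(),c['intrinsics'][0])
print(c['obs'])
E
```

```text
pics
scene [1230.43547961 -868.76244207 1038.69534707] [455.04606109   0.         255.43797054]
top [ 421.32323076  -37.03214617 1259.96816824] [371.31081161   0.         254.55729648]
wrist [ 92.60199046 646.58539564 383.94808349] [265.76375739   0.         257.52321384]
{'time_s': 0.1, 'qpos': array([-1.39019348,  0.53707255, -0.0044846 ,  1.53871071,  0.00255519,
        1.06732582, -0.07118664]), 'joint_velocities': array([ 0.00182997, -0.00281276,  0.00108351, -0.00262583,  0.00047641,
       -0.0006542 , -0.00161464]), 'joint_torque': array([ 2.48140503e-03, -5.72078955e+01,  9.93638299e-01, -2.52230430e+01,
       -5.62475366e-02,  1.34836385e-02,  5.22949654e-05]), 'tcp_pos': array([158.63943241, 629.79473204, 237.96262645]), 'orientation': array([-3.86516632e-01, -3.11758623e+00,  2.36466541e-03]), 'force': array([ 0.6867269 , -0.21514763,  0.73270068]), 'ft_torque': array([-0.04755875,  0.02374148,  0.02646467]), 'finger_gap': 88.41197133746836}
```

View pics/scene0.png

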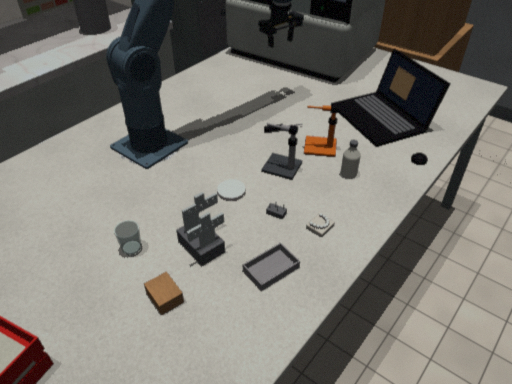

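View pics/top0.png

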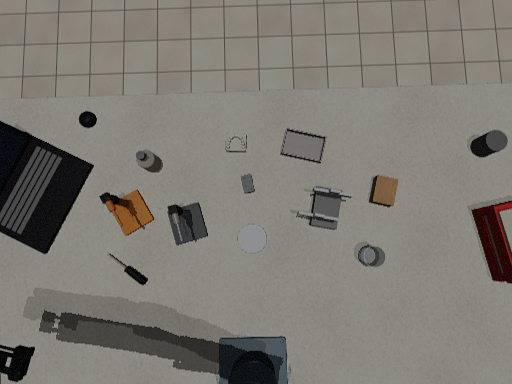

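View pics/wrist0.png

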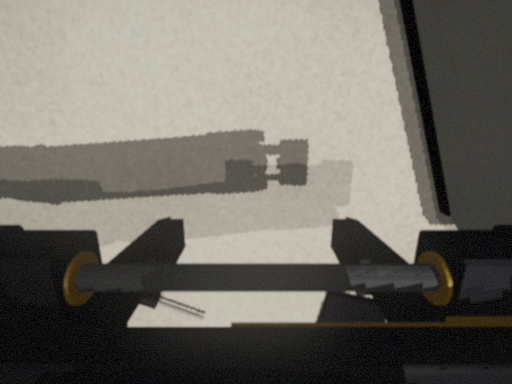

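```bash
python3 - <<'E'
from h import *
s=load('scene0')['pixels'];t=load('top0')['pixels']
def cr(im,x,y,w,h,k,f): cv2.imwrite(f'pics/{f}.png',cv2.resize(im[y:y+h,x:x+w],None,fx=k,fy=k,interpolation=cv2.INTER_CUBIC))
cr(t,280,170,80,70,8,'ct_rack');cr(t,155,190,65,60,8,'ct_stand')
cr(s,165,180,80,90,6,'cs_rack');cr(s,250,110,60,75,7,'cs_stand')
c=load('top0')
for u,v in[(325,210),(188,224),(252,238)]: print(plane(c,u,v,0))
E
```

```text
[ 516.0385544  -258.69669538    0.        ]
[481.00073979 207.44263251   0.        ]
[428.1182031   -8.74107034   0.        ]
```

View pics/ct_rack.png

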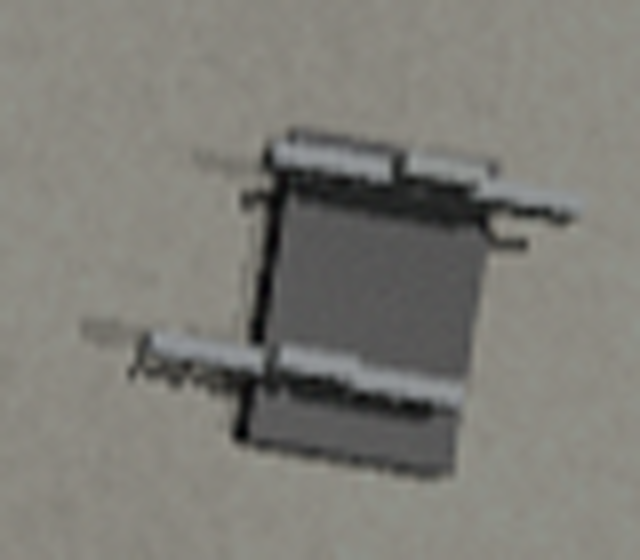

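View pics/ct_stand.png

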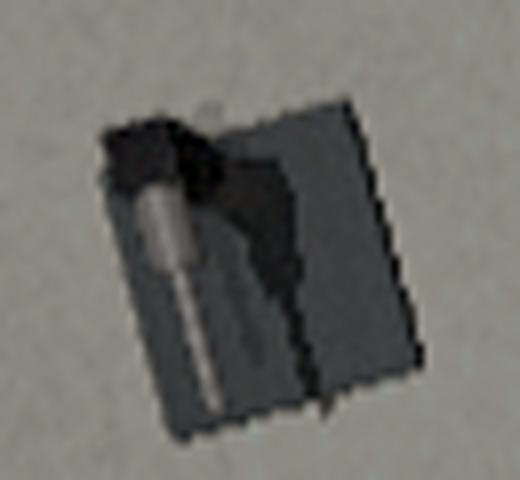

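View pics/cs_rack.png

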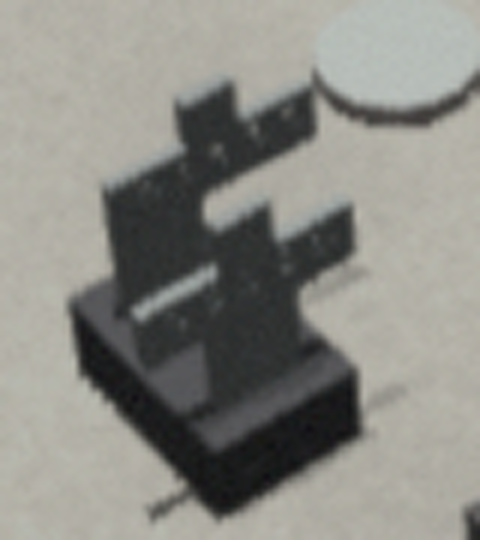

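View pics/cs_stand.png

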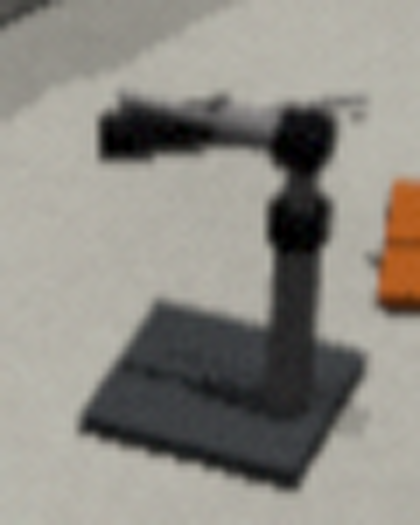

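```bash
python3 - <<'E'
from h import *
w=load('wrist0');print(np.round(w['T_tool_cam'],3))
c=load('top0')
f=lambda u,v,ox,oy,z:plane(c,ox+u/8-.5,oy+v/8-.5,z)
print('bar R,L,tab',f(460,395,280,170,136),f(150,345,280,170,136),f(318,362,280,170,164))
print('tip,boss',f(217,408,155,190,175),f(185,270,155,190,175))
for p in[(110,190),(178,440),(422,368),(347,100)]:print('base',f(*p,155,190,14))
for p in[(245,440),(452,472),(488,230)]:print('rack',f(*p,280,170,50))
R=Ro.from_rotvec(w['obs']['orientation']).as_matrix();print(R.round(3))
E
```

```text
[[ 0.00000e+00 -9.63000e-01 -2.69000e-01  6.81310e+01]
 [ 1.00000e+00  0.00000e+00  0.00000e+00 -6.50000e-02]
 [-0.00000e+00 -2.69000e-01  9.63000e-01 -1.45989e+02]
 [ 0.00000e+00  0.00000e+00  0.00000e+00  1.00000e+00]]
bar R,L,tab [ 478.02835408 -269.55660669  136.        ] [ 500.0479747  -153.68264585  136.        ] [ 490.14969799 -212.28151377  164.        ]
tip,boss [425.2628702  192.32277243 175.        ] [475.71173176 203.92209094 175.        ]
base [518.31158251 271.34524452  14.        ]
base [413.00461764 242.71898904  14.        ]
base [440.23217287 140.37072966  14.        ]
base [553.70480834 170.89158054  14.        ]
rack [ 466.46591584 -199.52864275   50.        ]
rack [ 451.33897807 -282.51126255   50.        ]
rack [ 549.3602971  -302.22764941   50.        ]
[[-0.97   0.244 -0.   ]
 [ 0.244  0.97  -0.001]
 [-0.    -0.002 -1.   ]]
```

>>> {"api": "move_arm", "payload": {
  "deltas": [-0.028,-0.0277,-0.0015,0,-0.028,-0.0277,-0.0015,0,-0.028,-0.0277,-0.0015,0,-0.028,-0.0277,-0.0015,0,-0.028,-0.0277,-0.0015,0,-0.028,-0.0277,-0.0015,0,-0.028,-0.0277,-0.0015,0,-0.028,-0.0277,-0.0015,0]
}}

```text
time_s: 0.82
tcp_pos: [322.4, 358.8, 250.7]
orientation: [-0.386, -3.118, 0.0]
force: [1.7, 0.0, 0.1]
finger_gap: 88.3
```

>>> {"api": "move_arm", "payload": {
  "deltas": [-0.0282,-0.0277,0,0,-0.0282,-0.0277,0,0,-0.0282,-0.0277,0,0,-0.0282,-0.0277,0,0,-0.0282,-0.0277,0,0,0,0,0,0.12,0,0,0,0.12,0,0,0,0.12]
}}

```text
time_s: 1.48
tcp_pos: [425.1, 190.9, 250.6]
orientation: [-0.951, -2.994, 0.0]
force: [-0.1, 0.6, -0.1]
finger_gap: 87.8
```

>>> {"api": "move_arm", "payload": {
  "deltas": [0,0,0,0.12,0,0,0,0.12,0,0,0,0.12,0,0,0,0.12,0,0,0,0.12,0,0,0,0.1,0,0,0,0,0,0,0,0]
}}

```text
time_s: 2.15
tcp_pos: [424.6, 192.0, 250.6]
orientation: [-1.906, -2.498, 0.001]
force: [0.3, -0.2, 0.2]
finger_gap: 88.5
```

```bash
python3 - <<'E'
from h import *
c=snap('wrist','w1');o=c['obs'];print(o['tcp_pos'],o['qpos'],o['orientation']);print(Ro.from_rotvec(o['orientation']).as_matrix().round(4))
c=snap('scene','s1')
E
```

```text
[424.60392786 191.96302365 250.61844825] [-0.83431601  0.20931895  0.35969612  2.01171472 -0.09084817  0.93588872
 -0.16051724] [-1.90557723e+00 -2.49762051e+00  5.08127206e-04]
[[-2.641e-01  9.645e-01 -2.000e-04]
 [ 9.645e-01  2.641e-01 -2.000e-04]
 [-2.000e-04 -3.000e-04 -1.000e+00]]
```

View pics/w1.png

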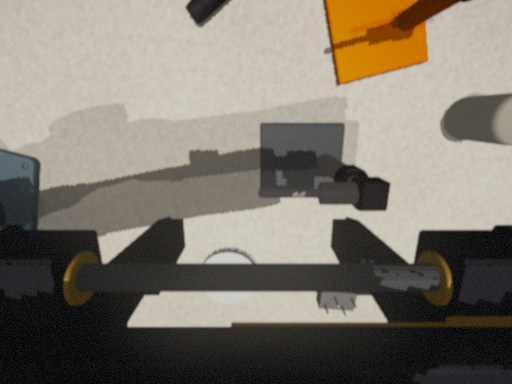

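```bash
python3 - <<'E'
from h import *
c=load('w1');im=c['pixels'][110:225,240:400];im=cv2.resize(im,None,fx=5,fy=5,interpolation=cv2.INTER_CUBIC)
cv2.imwrite('pics/w1c.png',im)
E
```

```text
(no output)
```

View pics/w1c.png

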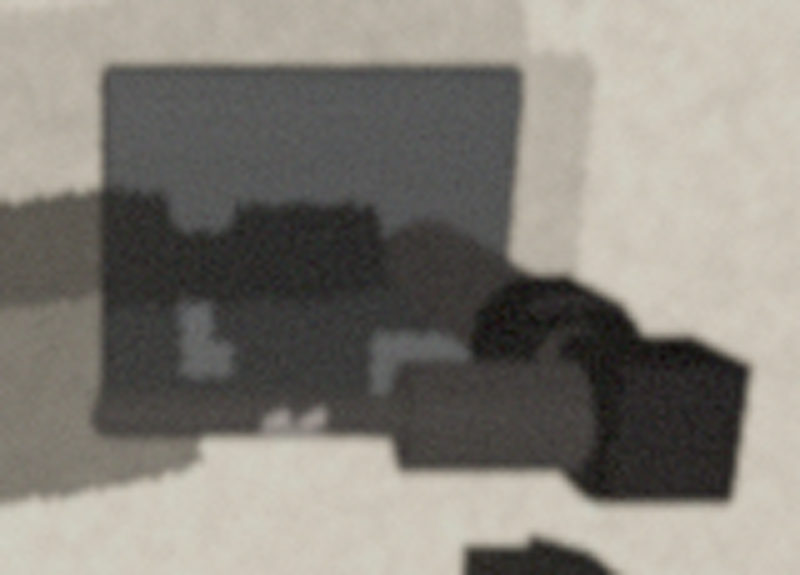

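>>> {"api": "move_arm", "payload": {
  "deltas": [-0.03,0,0,0,-0.03,0,0,0,-0.03,0,0,0,0,0,0,0,0,0,0,0]
}}

```text
time_s: 2.67
tcp_pos: [448.6, 103.6, 250.8]
orientation: [1.912, 2.492, 0.0]
force: [-0.0, 0.5, 0.3]
finger_gap: 88.0
```

```bash
python3 - <<'E'
from h import *
c=snap('wrist','w2');o=c['obs'];print(o['tcp_pos'],o['qpos'])
im=c['pixels'][20:150,240:400];im=cv2.resize(im,None,fx=5,fy=4.5,interpolation=cv2.INTER_CUBIC)
im=cv2.convertScaleAbs(im,alpha=1.6)
cv2.imwrite('pics/w2c.png',im)
E
```

```text
[448.55782021 103.57594965 250.78053885] [-0.69305393  0.200825    0.42114195  2.02725357 -0.10149903  0.93298383
  0.04309622]
```

View pics/w2c.png

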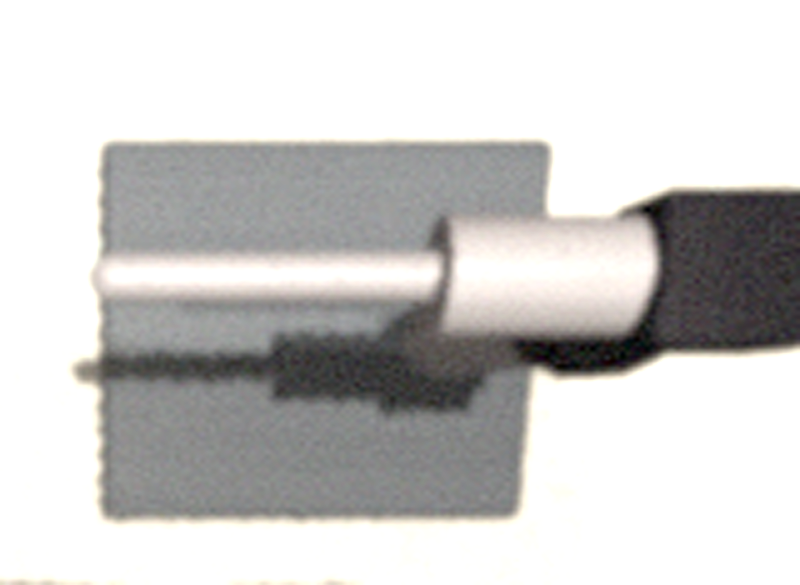

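```bash
python3 - <<'E'
from h import *
a=load('w1');b=load('w2');s=load('scene0');t=load('top0')
A=lambda u,v:(a,240+u/5-.4,110+v/5-.4)
B=lambda u,v:(b,240+u/5-.4,20+v/4.5-.4)
S=lambda u,v:(s,250+u/7-.43,110+v/7-.43)
T=lambda u,v:(t,155+u/8-.44,190+v/8-.44)
print('tip',tri([A(95,410),B(93,277)]),tri([T(217,408),B(93,277)]))
print('should',tri([A(396,412),B(440,275)]))
print('headR', tri([A(585,497),B(672,190)]))
for p in [(103,143),(549,143),(517,517),(107,517)]: print('base B',plane(*B(*p),14))
for p in [(103,68),(520,68)]: print('base A',plane(*A(*p),14))
for z in(166,171,175,179,184): print(z,plane(*B(93,277),z),plane(*B(440,275),z))
E
```

```text
tip (array([425.76966123, 193.63525059, 170.54871098]), [np.float64(0.06801649304550733), np.float64(0.06801649304552165)]) (array([425.33392997, 194.30888041, 164.482701  ]), [np.float64(0.22078293299322882), np.float64(0.220782932993243)])
should (array([477.90048796, 207.81988024, 171.65335636]), [np.float64(0.7725958909370922), np.float64(0.7725958909371236)])
headR (array([489.49481632, 215.46670402, 226.45415424]), [np.float64(0.6353422004278773), np.float64(0.6353422004277813)])
base B [414.71664533 245.7708929   14.        ]
base B [527.45902005 276.00059542  14.        ]
base B [556.03031831 172.87529237  14.        ]
base B [443.81674353 142.77316871  14.        ]
base A [414.30787364 245.80515833  14.        ]
base A [526.94244574 276.66570167  14.        ]
166 [425.58617358 194.09115648 166.        ] [479.84863324 208.99150996 166.        ]
171 [425.71580525 193.57009154 171.        ] [478.80253061 208.14759094 171.        ]
175 [425.81951059 193.1532396  175.        ] [477.9656485  207.47245573 175.        ]
179 [425.92321592 192.73638765 179.        ] [477.1287664  206.79732052 179.        ]
184 [426.0528476  192.21532272 184.        ] [476.08266377 205.9534015  184.        ]
```

>>> {"api": "move_arm", "payload": {
  "deltas": [-0.0394,-0.0054,0,0,-0.0394,-0.0054,0,0,-0.0394,-0.0054,0,0,-0.0394,-0.0054,0,0,-0.0394,-0.0054,0,0,-0.0394,-0.0054,0,0,-0.0394,-0.0054,0,0,-0.0394,-0.0054,0,0]
}}

```text
time_s: 3.38
tcp_pos: [489.6, -210.5, 250.6]
orientation: [-1.904, -2.498, -0.001]
force: [1.0, -0.1, 0.1]
finger_gap: 88.0
```

>>> {"api": "move_arm", "payload": {
  "deltas": [0,0,0,0.1125,0,0,0,0.1125,0,0,0,0.1125,0,0,0,0.1125,0,0,0,0,0,0,0,0]
}}

```text
time_s: 3.88
tcp_pos: [489.4, -209.1, 250.5]
orientation: [-2.412, -2.013, 0.0]
force: [-0.6, -1.1, -0.8]
finger_gap: 88.0
```

```bash
python3 - <<'E'
from h import *
c=snap('wrist','w3');o=c['obs'];print(o['tcp_pos'],o['qpos'])
im=c['pixels'][80:270,130:390];im=cv2.resize(im,None,fx=3,fy=3,interpolation=cv2.INTER_CUBIC)
im=cv2.convertScaleAbs(im,alpha=1.5)
cv2.imwrite('pics/w3c.png',im)
E
```

```text
[ 489.37307112 -209.10430461  250.45610767] [-0.21388767  0.37682655  0.67943521  1.86826165 -0.2797247   0.9934697
  0.40604775]
```

View pics/w3c.png

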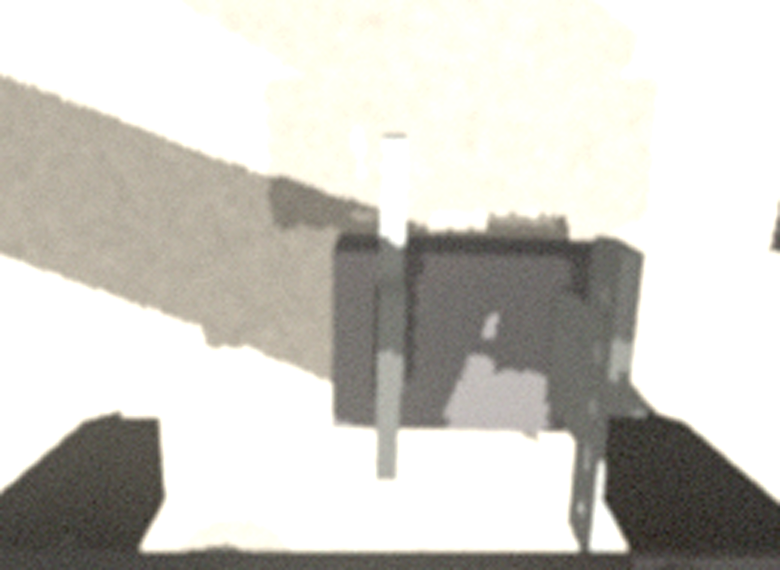

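```bash
python3 - <<'E'
from h import *
c=load('w3')
im=c['pixels'][115:245,230:340];im=cv2.resize(im,None,fx=7,fy=4.5,interpolation=cv2.INTER_CUBIC)
im=cv2.convertScaleAbs(im,alpha=1.1)
cv2.imwrite('pics/w3d.png',im)
E
```

```text
(no output)
```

View pics/w3d.png

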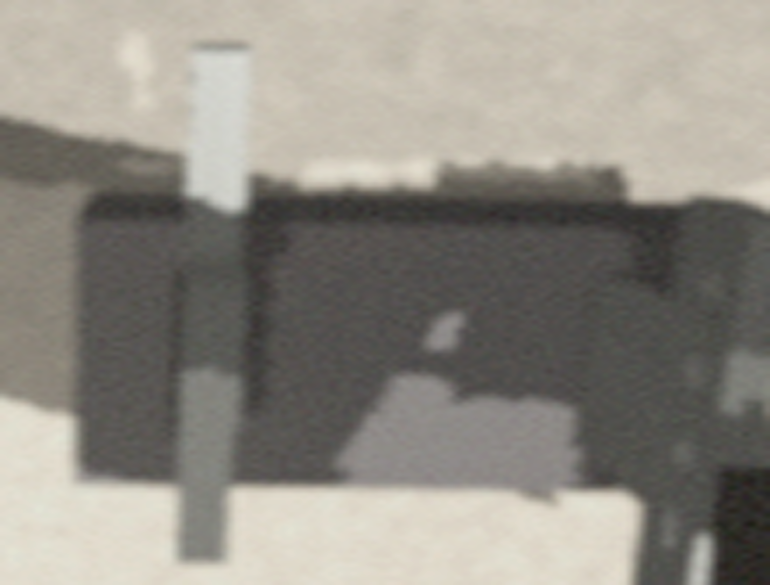

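```bash
python3 - <<'E'
from h import *
c=load('w3');P=lambda u,v,z:plane(c,230+u/7-.43,115+v/4.5-.4,z)
for z0 in(0,1): 
  e=P(222,46,136);f=P(202,560,136);print(e,f,np.linalg.norm(e-f),np.degrees(np.arctan2(-(e-f)[0],(e-f)[1])))
  break
for v in(207,240,270,368): print(v,P(214,v,164),P(214,v,136))
print('widths',P(195,100,136),P(249,100,136),P(181,368,164),P(244,368,164))
e=P(222,46,136);f=P(202,560,136);d=(e-f)/np.linalg.norm(e-f)
m=(e+f)/2;print('tabc from bar',m)
for n in('top','scene'): snap(n,n+'1')
E
```

```text
[ 504.01081267 -152.83834503  136.        ] [ 480.01097917 -270.23711202  136.        ] 119.82680208659251 -11.553782915502135
207 [ 497.48618416 -181.76470887  164.        ] [ 496.85441748 -186.61983971  136.        ]
240 [ 496.3241077  -188.25603784  164.        ] [ 495.55236943 -193.8930463   136.        ]
270 [ 495.25234477 -194.24287778  164.        ] [ 494.35151314 -200.6009984   136.        ]
368 [ 491.64564799 -214.38979241  164.        ] [ 490.31039138 -223.17459975  136.        ]
widths [ 498.36408259 -163.29995689  136.        ] [ 505.69973922 -164.63250157  136.        ] [ 487.39165013 -213.61820445  164.        ] [ 495.51276182 -215.09120753  164.        ]
tabc from bar [ 492.01089592 -211.53772852  136.        ]
```

```bash
python3 - <<'E'
from h import *
c=load('w3')
im=c['pixels'][150:245,245:275];im=cv2.resize(im,None,fx=14,fy=6,interpolation=cv2.INTER_CUBIC)
im=cv2.createCLAHE(4,(2,2)).apply(cv2.cvtColor(im,cv2.COLOR_BGR2GRAY))
t=load('top1')['pixels'][170:240,280:360];t=cv2.cvtColor(cv2.resize(t,None,fx=5,fy=570/70,interpolation=cv2.INTER_CUBIC),cv2.COLOR_BGR2GRAY)
cv2.imwrite('pics/w3e.png',np.hstack([im[:570],t[:570]]))
E
```

```text
(no output)
```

View pics/w3e.png

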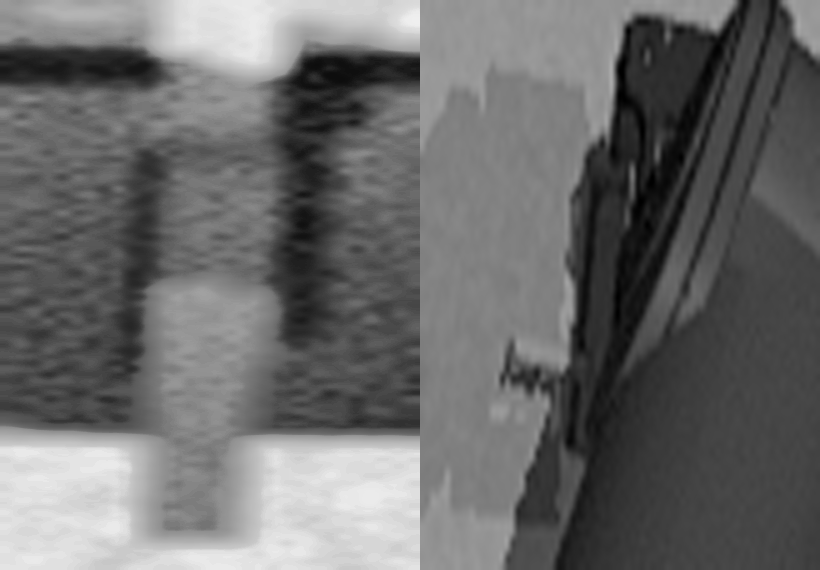

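```bash
python3 - <<'E'
from h import *
c=load('w3');g=cv2.cvtColor(c['pixels'],cv2.COLOR_BGR2GRAY)
for r in range(122,244,3): print(r,g[r,250:272], end=' ');print(plane(c,260,r,164)[1].round(1),plane(c,260,r,136)[1].round(1))
E
```

```text
122 [182 178 177 176 174 175 176 172 176 175 176 172 175 175 175 176 176 178
 175 175 176 174] -149.1 -150.0
125 [192 181 175 175 171 174 171 160 153 144 146 142 141 142 145 158 173 178
 178 175 175 176] -151.6 -152.8
128 [196 187 178 174 172 171 176 184 190 194 192 194 194 196 195 186 177 177
 177 176 176 176] -154.0 -155.5
131 [193 186 176 175 177 177 172 171 184 193 191 194 194 192 193 186 178 178
 178 179 175 174] -156.5 -158.3
134 [186 178 176 179 179 180 179 180 187 190 192 191 193 194 192 186 183 181
 183 181 178 178] -159.0 -161.1
137 [194 187 180 173 173 172 176 183 189 191 190 190 191 192 191 182 179 177
 180 183 180 182] -161.5 -163.9
140 [179 176 174 173 172 170 171 177 187 191 188 189 192 193 189 183 178 177
 177 178 177 178] -164.0 -166.7
143 [174 171 173 175 175 177 175 181 186 190 187 188 191 190 188 182 178 178
 179 176 175 176] -166.6 -169.6
146 [166 169 170 172 173 176 181 186 186 189 188 189 191 191 188 181 179 179
 178 175 174 174] -169.1 -172.4
149 [ 95  94 102 110 115 128 158 181 189 186 188 188 189 188 187 180 177 174
 172 174 175 173] -171.7 -175.3
152 [114 1
[... 2415 characters left out ...]
91 189 188 189
 189 191 191 192] -241.3 -253.3
227 [201 201 203 202 193 163 130 121 117 116 115 129 157 188 199 197 197 197
 198 199 198 198] -244.3 -256.7
230 [199 199 199 199 191 162 129 117 119 119 118 129 157 188 198 197 197 200
 198 198 199 201] -247.4 -260.1
233 [197 197 196 196 184 152 125 119 117 118 121 132 166 191 198 199 197 200
 198 201 201 204] -250.4 -263.6
236 [200 199 200 200 192 156 125 119 120 117 119 134 165 192 198 198 197 194
 197 198 197 198] -253.5 -267.0
239 [200 199 199 199 193 168 146 145 145 144 140 155 176 195 200 200 200 198
 195 198 197 197] -256.6 -270.5
242 [198 198 198 195 196 195 198 199 201 201 201 201 200 198 201 200 201 198
 196 195 195 198] -259.7 -274.0
```

```bash
python3 - <<'E'
from h import *
c=load('w3')
for u,v in((259.7,206),(260,190)):
  print(plane(c,u,v,164))
e=np.array([504,-152.84]);f=np.array([480,-270.2])
for y in(-223.6,-208.3): print(f+(e-f)*(y-f[1])/(e-f)[1])
o=c['obs'];R=Ro.from_rotvec(o['orientation']).as_matrix();print(R.round(3),o['tcp_pos'])
E
```

```text
[ 489.5960372  -223.51792365  164.        ]
[ 492.59226886 -208.37092306  164.        ]
[ 489.52965235 -223.6       ]
[ 492.65848671 -208.3       ]
[[ 0.179  0.984 -0.   ]
 [ 0.984 -0.179  0.   ]
 [ 0.    -0.    -1.   ]] [ 489.37307112 -209.10430461  250.45610767]
```

>>> {"api": "move_arm", "payload": {
  "deltas": [0.0023,0.003,0,0.021,0,0,0.025,0,0,0,0.025,0,0,0,0.025,0,0,0,0.02,0,0,0,0.012,0,0,0,0.009,0,0,0,0,0]
}}

```text
time_s: 4.7
tcp_pos: [491.6, -208.4, 133.5]
orientation: [-2.438, -1.979, 0.002]
force: [-1.2, -0.4, -0.1]
finger_gap: 88.2
```

```bash
python3 - <<'E'
from h import *
c=snap('wrist','w4');print(c['obs']['tcp_pos'],c['obs']['force'])
E
```

```text
[ 491.6448953  -208.43624411  133.53683812] [-1.19016421 -0.37433569 -0.08104587]
```

View pics/w4.png

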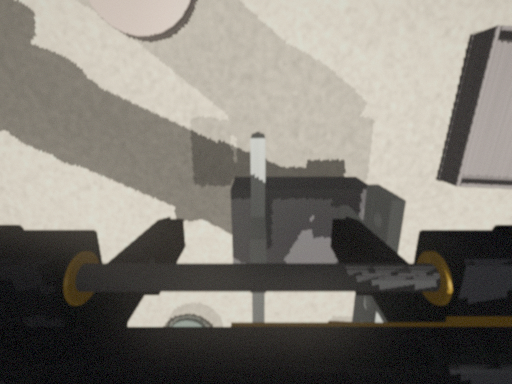

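>>> {"api": "move_arm", "payload": {
  "deltas": [0,0,0,0,0,0,0,0,0,0,0,0,0,0,0,0,0,0,0,0,0,0,0,0,0,0,0,0,0,0,0,0],
  "fingers": 1,
  "newtons": 40
}}

```text
time_s: 5.42
tcp_pos: [492.2, -208.8, 134.8]
orientation: [2.439, 1.98, 0.0]
force: [0.2, 0.2, -0.4]
finger_gap: 36.8
```

>>> {"api": "move_arm", "payload": {
  "deltas": [0,0,0,0,0,0,0,0,0,0,0,0,0,0,0,0,0,0,0,0,0,0,0,0,0,0,0,0,0,0,0,0]
}}

```text
time_s: 6.08
tcp_pos: [492.1, -208.7, 134.7]
orientation: [-2.439, -1.98, 0.0]
force: [-0.3, -0.4, 0.3]
finger_gap: 7.6
```

>>> {"api": "move_arm", "payload": {
  "deltas": [0,0,-0.008,0,0,0,-0.015,0,0,0,-0.02,0,0,0,-0.02,0,0,0,-0.025,0,0,0,-0.025,0,0,0,-0.02,0,0,0,0,0]
}}

```text
time_s: 6.75
tcp_pos: [494.0, -210.0, 271.8]
orientation: [2.436, 1.976, 0.006]
force: [0.7, -0.4, -1.2]
finger_gap: 7.6
```

```bash
python3 - <<'E'
from h import *
c=snap('wrist','w5');print(c['obs']['tcp_pos'],c['obs']['force'],c['obs']['ft_torque'],c['obs']['finger_gap'])
d=snap('scene','s5')
a=cv2.resize(c['pixels'][60:250,160:360],None,fx=2,fy=2);b=cv2.resize(d['pixels'][130:250,150:260],(400,380),interpolation=cv2.INTER_CUBIC)
cv2.imwrite('pics/m5.png',np.hstack([a,b]))
E
```

```text
[ 494.00693332 -209.98868243  271.80672438] [ 0.70663869 -0.42869777 -1.16202733] [-0.08571929  0.08210494 -0.05933314] 7.551336139679841
```

View pics/m5.png

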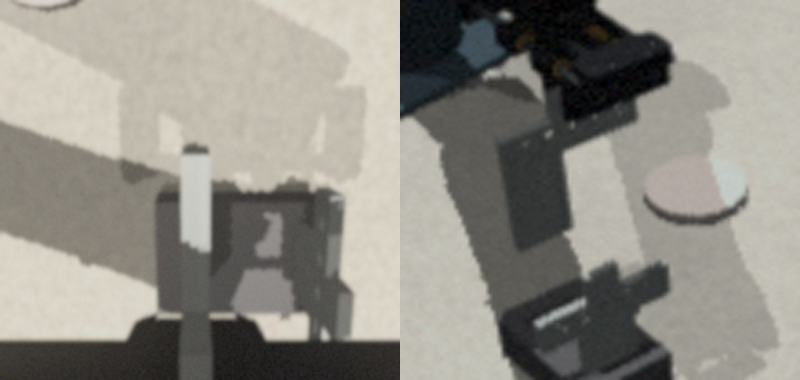

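```bash
python3 - <<'E'
from h import *
c=load('w5');g=cv2.cvtColor(c['pixels'],cv2.COLOR_BGR2GRAY)
for r in range(128,142): print(r,g[r,246:272:1])
T=np.array(c['T_tool_cam'])
for v in(133,134,135,136,137):
  d=T[:3,:3]@np.linalg.inv(c['intrinsics'])@[257.5,v,1];p=T[:3,3]+d*(-1.3-T[2,3])/d[2];print(v,p)
for n in('w3','w4'): pass
E
```

```text
128 [211 210 209 208 203 193 187 188 190 190 192 191 188 189 189 190 194 192
 191 191 187 189 186 189 188 188]
129 [212 209 209 211 206 194 189 187 186 187 190 188 187 187 189 189 192 192
 192 189 187 188 190 188 191 190]
130 [209 209 210 211 208 196 187 183 183 182 177 172 178 186 189 191 193 194
 190 189 187 187 189 191 192 192]
131 [211 211 211 211 207 194 182 170 163 161 153 144 157 176 184 185 188 191
 191 190 188 188 187 188 191 191]
132 [208 211 212 210 200 183 163 143 125 121 116 114 131 156 167 168 168 175
 187 190 190 190 187 186 190 189]
133 [210 212 214 212 195 170 135 115 101 101  95  95 105 124 128 130 131 150
 177 191 192 192 188 190 190 189]
134 [209 213 215 211 194 157 110  96  89  92  89  87  94  95  95 100 104 129
 162 187 193 193 191 190 188 190]
135 [209 213 214 208 190 147 111  96  91  94  93  95  95  94  92  93  90 111
 153 185 193 190 190 190 189 189]
136 [205 209 208 202 182 148 128 125 123 124 125 122 122 120 123 124 124 128
 158 185 195 192 190 190 189 189]
137 [196 199 200 194 183 176 170 169 171 169 167 169 168 169 172 173 172 171
 179 189 192 191 188 187 188 187]
138 [193 192 191 191 194 194 197 196 198 196 197 196 198 197 199 201 200 198
 196 195 191 190 188 188 188 188]
139 [193 189 189 191 197 204 205 205 206 203 203 205 203 206 207 208 207 206
 203 198 195 188 188 191 189 190]
140 [189 190 188 191 199 204 205 204 204 204 205 203 204 206 207 207 209 206
 203 197 192 191 189 188 189 189]
141 [190 187 188 194 197 205 205 205 206 204 204 203 203 204 206 207 208 207
 204 194 192 191 190 189 189 191]
133 [58.61489437  0.86525782 -1.3       ]
134 [58.08890383  0.86528842 -1.3       ]
135 [57.56186487  0.86531908 -1.3       ]
136 [57.03377435  0.8653498  -1.3       ]
137 [56.50462911  0.86538058 -1.3       ]
```

```bash
python3 - <<'E'
from h import *
c=load('w5');T=np.array(c['T_tool_cam'])
for v in(130.5,131,132,133):
  d=T[:3,:3]@np.linalg.inv(c['intrinsics'])@[256,v,1];p=T[:3,3]+d*(34.7-T[2,3])/d[2];print(v,p)
E
```

```text
130.5 [57.6647091  -0.16214213 34.7       ]
131 [57.33806415 -0.16261918 34.7       ]
132 [56.68380056 -0.16357468 34.7       ]
133 [56.02823544 -0.16453209 34.7       ]
```

>>> {"api": "move_arm", "payload": {
  "deltas": [0,0,0,-0.11,0,0,0,-0.12,0,0,0,-0.12,0,0,0,-0.1125,0,0,0,0,0,0,0,0]
}}

```text
time_s: 7.35
tcp_pos: [491.4, -208.5, 266.5]
orientation: [-1.923, -2.481, 0.001]
force: [0.2, -0.2, -1.6]
finger_gap: 7.6
```

```bash
cat >> h.py <<'E'
def st():
    o=readout.get_obs();R=Ro.from_rotvec(o['orientation']).as_matrix()
    print('t',o['time_s'],'tcp',np.round(o['tcp_pos'],2),'yawy',round(np.degrees(np.arctan2(R[1,1],R[0,1])),2),'F',np.round(o['force'],2),'M',np.round(o['ft_torque'],3),'gap',round(o['finger_gap'],2)); return o,R
def goto(x,y,z):
    o,R=st(); print('delta tool mm',(R.T@(np.array([x,y,z])-o['tcp_pos'])).round(1))
E
python3 -c "
from h import *
goto(441.6,190.6,265)"
```

```text
t 7.35 tcp [ 491.38 -208.5   266.51] yawy 14.44 F [ 0.22 -0.2  -1.56] M [-0.033  0.082 -0.001] gap 7.65
delta tool mm [398.9  51.3   1.9]
```

>>> {"api": "move_arm", "payload": {
  "deltas": [0.025,0.0032,0,-0.01,0.035,0.0045,0,0,0.038,0.0049,0,0,0.038,0.0049,0,0,0.038,0.0049,0,0,0.038,0.0049,0,0,0.038,0.0049,0,0,0.038,0.0049,0,0]
}}

```text
time_s: 8.02
tcp_pos: [451.6, 80.6, 267.3]
orientation: [-1.912, -2.492, 0.001]
force: [1.0, 0.8, -2.5]
finger_gap: 7.7
```

>>> {"api": "move_arm", "payload": {
  "deltas": [0.038,0.0049,0,0,0.035,0.0045,0,0,0.025,0.0032,0,0,0.013,0.0017,0,0,0,0,0,0,0,0,0,0]
}}

```text
time_s: 8.52
tcp_pos: [436.9, 189.6, 267.1]
orientation: [-1.909, -2.495, 0.002]
force: [-0.5, -0.6, -2.3]
finger_gap: 7.7
```

```bash
python3 - <<'E'
from h import *
goto(441.6,190.6,265)
c=snap('wrist','w6')
cv2.imwrite('pics/m6.png',cv2.resize(c['pixels'][80:300,150:400],None,fx=3,fy=2.7,interpolation=cv2.INTER_CUBIC))
d=snap('scene','s6')
cv2.imwrite('pics/m6s.png',cv2.resize(d['pixels'][60:200,210:360],None,fx=4,fy=4,interpolation=cv2.INTER_CUBIC))
E
```

```text
t 8.5167 tcp [436.93 189.63 267.09] yawy 15.16 F [-0.51 -0.58 -2.34] M [-0.07   0.074 -0.015] gap 7.74
delta tool mm [-0.3  4.8  2.1]
```

View pics/m6.png

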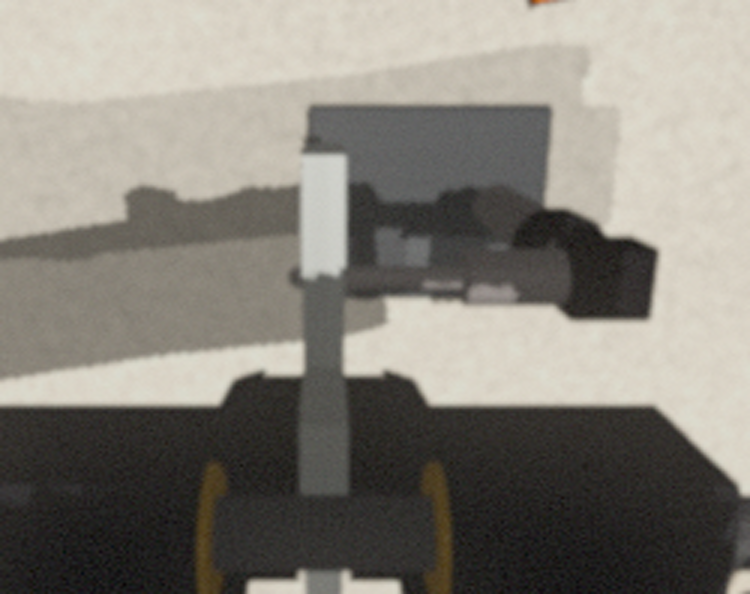

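View pics/m6s.png

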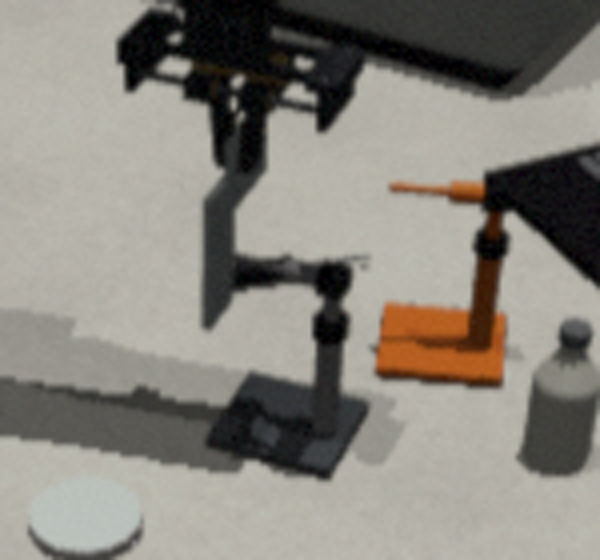

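```bash
python3 - <<'E'
from h import *
c=load('w6');T=np.array(c['T_tool_cam'])
for z in(92,96,100):
 for u,v in((293,279),(560,277),(395,283)):
  d=T[:3,:3]@np.linalg.inv(c['intrinsics'])@[150+u/3-.4,80+v/2.7-.4,1];p=T[:3,3]+d*(z-T[2,3])/d[2];print(z,u,p.round(1))
E
```

```text
92 293 [ 6.1 -8.8 92. ]
92 560 [ 6.9 73.5 92. ]
92 395 [ 4.7 22.7 92. ]
96 293 [ 5.1 -9.  96. ]
96 560 [ 5.8 74.7 96. ]
96 395 [ 3.7 23.1 96. ]
100 293 [  4.   -9.1 100. ]
100 560 [  4.8  76.  100. ]
100 395 [  2.6  23.4 100. ]
```

>>> {"api": "move_arm", "payload": {
  "deltas": [0,0.0048,0.008,0,0,0,0.013,0,0,0,0.013,0,0,0,0.008,0,0,0,0.003,0,0,0,0,0,0,0,0,0]
}}

```text
time_s: 9.2
tcp_pos: [442.4, 190.7, 222.9]
orientation: [1.909, 2.495, 0.0]
force: [0.2, -0.5, -2.3]
finger_gap: 7.6
```

```bash
python3 - <<'E'
from h import *
st()
E
```

```text
t 9.2 tcp [442.36 190.72 222.91] yawy 15.17 F [ 0.25 -0.47 -2.33] M [ 0.007  0.037 -0.025] gap 7.59
```

>>> {"api": "move_arm", "payload": {
  "deltas": [0,0,0.0015,0,0,0,0.0015,0,0,0,0.0015,0,0,0,0.0015,0]
}}

```text
time_s: 9.53
tcp_pos: [442.1, 191.1, 216.8]
orientation: [1.908, 2.496, 0.001]
force: [-0.1, -0.4, -2.4]
finger_gap: 7.2
```

>>> {"api": "move_arm", "payload": {
  "deltas": [0,0,0.001,0,0,0,0.001,0,0,0,0.001,0]
}}

```text
time_s: 9.78
tcp_pos: [442.0, 191.0, 213.6]
orientation: [1.908, 2.496, 0.0]
force: [0.2, -0.0, -1.7]
finger_gap: 7.8
```

>>> {"api": "move_arm", "payload": {
  "deltas": [0,0,0.001,0,0,0,0,0]
}}

```text
time_s: 9.95
tcp_pos: [441.8, 191.0, 212.5]
orientation: [-1.908, -2.496, 0.001]
force: [0.4, -0.2, -1.3]
finger_gap: 7.9
```

>>> {"api": "move_arm", "payload": {
  "deltas": [0,0,0.001,0,0,0,0,0]
}}

```text
time_s: 10.12
tcp_pos: [441.9, 191.0, 211.6]
orientation: [-1.908, -2.496, 0.0]
force: [0.9, 0.3, -1.1]
finger_gap: 7.9
```

>>> {"api": "move_arm", "payload": {
  "deltas": [0,0,0.001,0,0,0,0,0]
}}

```text
time_s: 10.28
tcp_pos: [442.1, 191.1, 210.9]
orientation: [1.908, 2.496, 0.0]
force: [-0.4, 0.3, 0.1]
finger_gap: 7.7
```

>>> {"api": "move_arm", "payload": {
  "deltas": [0,0,0.001,0,0,0,0,0]
}}

```text
time_s: 10.45
tcp_pos: [442.3, 191.1, 210.5]
orientation: [1.908, 2.496, 0.001]
force: [-2.2, -0.8, 9.0]
finger_gap: 7.9
```

```bash
python3 - <<'E'
from h import *
st()
E
```

```text
t 10.45 tcp [442.33 191.08 210.55] yawy 15.2 F [-2.23 -0.76  8.99] M [-0.392  0.697  0.01 ] gap 7.94
```

>>> {"api": "move_arm", "payload": {
  "deltas": [0,0,-0.004,0,0.003,0,-0.002,0,0.003,0,0,0,0.003,0,0,0,0,0,0,0]
}}

```text
time_s: 10.87
tcp_pos: [439.2, 200.7, 215.5]
orientation: [-1.906, -2.497, 0.0]
force: [-0.2, 0.5, -2.4]
finger_gap: 7.9
```

```bash
python3 - <<'E'
from h import *
st()
E
```

```text
t 10.8667 tcp [439.19 200.65 215.52] yawy 15.29 F [-0.2   0.45 -2.45] M [-0.046  0.083 -0.001] gap 7.92
```

>>> {"api": "move_arm", "payload": {
  "deltas": [0.001,0,0,0,0.001,0,0,0,0,0,0,0]
}}

```text
time_s: 11.12
tcp_pos: [439.0, 201.8, 215.6]
orientation: [-1.908, -2.496, 0.0]
force: [-0.0, -0.4, -1.6]
finger_gap: 7.7
```

>>> {"api": "move_arm", "payload": {
  "deltas": [0.001,0,0,0,0,0,0,0]
}}

```text
time_s: 11.28
tcp_pos: [438.8, 202.7, 215.7]
orientation: [-1.908, -2.496, 0.0]
force: [0.3, -0.8, -1.9]
finger_gap: 7.5
```

>>> {"api": "move_arm", "payload": {
  "deltas": [0.001,0,0,0,0,0,0,0]
}}

```text
time_s: 11.45
tcp_pos: [438.5, 203.7, 215.7]
orientation: [-1.908, -2.496, -0.0]
force: [-1.2, 0.8, -1.7]
finger_gap: 7.3
```

>>> {"api": "move_arm", "payload": {
  "deltas": [0.001,0,0,0,0,0,0,0]
}}

```text
time_s: 11.62
tcp_pos: [438.3, 204.7, 215.8]
orientation: [-1.908, -2.496, -0.0]
force: [0.3, 0.6, -1.5]
finger_gap: 7.3
```

>>> {"api": "move_arm", "payload": {
  "deltas": [0.0008,0,0,0,0,0,0,0]
}}

```text
time_s: 11.78
tcp_pos: [438.0, 205.5, 215.7]
orientation: [-1.908, -2.496, -0.0]
force: [0.1, -0.0, -1.9]
finger_gap: 8.0
```

>>> {"api": "move_arm", "payload": {
  "deltas": [0.0008,0,0,0,0,0,0,0]
}}

```text
time_s: 11.95
tcp_pos: [437.9, 206.2, 215.7]
orientation: [-1.908, -2.496, -0.0]
force: [0.2, 0.2, -1.9]
finger_gap: 7.7
```

>>> {"api": "move_arm", "payload": {
  "deltas": [0.0008,0,0,0,0,0,0,0]
}}

```text
time_s: 12.12
tcp_pos: [437.7, 206.7, 215.7]
orientation: [1.908, 2.496, -0.0]
force: [-0.1, -0.9, -1.9]
finger_gap: 7.4
```

>>> {"api": "move_arm", "payload": {
  "deltas": [0.0008,0,0,0,0,0,0,0]
}}

```text
time_s: 12.28
tcp_pos: [437.6, 207.0, 215.6]
orientation: [1.908, 2.495, -0.001]
force: [1.3, -1.8, -1.5]
finger_gap: 7.4
```

>>> {"api": "move_arm", "payload": {
  "deltas": [0.0006,0,0,0,0,0,0,0]
}}

```text
time_s: 12.45
tcp_pos: [437.5, 207.3, 215.6]
orientation: [1.908, 2.495, -0.001]
force: [0.7, -5.0, -2.0]
finger_gap: 7.6
```

>>> {"api": "move_arm", "payload": {
  "deltas": [-0.003,0,0,0,-0.002,0,0,0,0,-0.01,0,0,0,-0.015,0,0,0,-0.01,0,0,0,0,0,0,0,0,0,0]
}}

```text
time_s: 13.03
tcp_pos: [404.4, 194.5, 216.0]
orientation: [-1.907, -2.496, -0.001]
force: [1.0, -0.2, -1.6]
finger_gap: 7.8
```

```bash
cat >> h.py <<'E'
def sp():
    o,R=st();x,y,z=o['tcp_pos'];print('s',round(-.262*x+.965*y,2),'p',round(.965*x+.262*y,2),'z',round(z,2))
E
python3 -c "
from h import *
sp()"
```

```text
t 13.0333 tcp [404.42 194.54 215.96] yawy 15.26 F [ 1.02 -0.17 -1.56] M [-0.025  0.079 -0.021] gap 7.82
s 81.77 p 441.24 z 215.96
```

>>> {"api": "move_arm", "payload": {
  "deltas": [0.004,0,0.006,0,0.004,0,0.009,0,0.004,0,0.009,0,0.0021,0,0.005,0,0,0,0.002,0,0,0,0,0,0,0,0,0]
}}

```text
time_s: 13.62
tcp_pos: [401.2, 207.6, 184.5]
orientation: [1.908, 2.496, -0.001]
force: [-1.2, -0.5, -2.2]
finger_gap: 7.7
```

```bash
python3 -c "
from h import *
sp()
c=snap('wrist','w7')
cv2.imwrite('pics/m7.png',cv2.resize(c['pixels'][100:300,150:400],None,fx=3,fy=2.7,interpolation=cv2.INTER_CUBIC))
d=snap('scene','s7')
cv2.imwrite('pics/m7s.png',cv2.resize(d['pixels'][60:200,210:360],None,fx=4,fy=4,interpolation=cv2.INTER_CUBIC))
"
```

```text
t 13.6167 tcp [401.22 207.6  184.55] yawy 15.2 F [-1.21 -0.53 -2.23] M [-0.018  0.059  0.038] gap 7.66
s 95.22 p 441.57 z 184.55
```

View pics/m7.png

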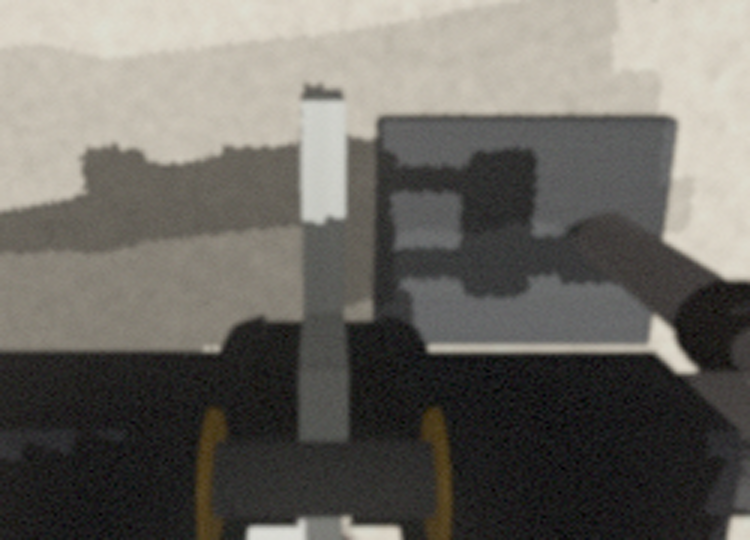

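View pics/m7s.png

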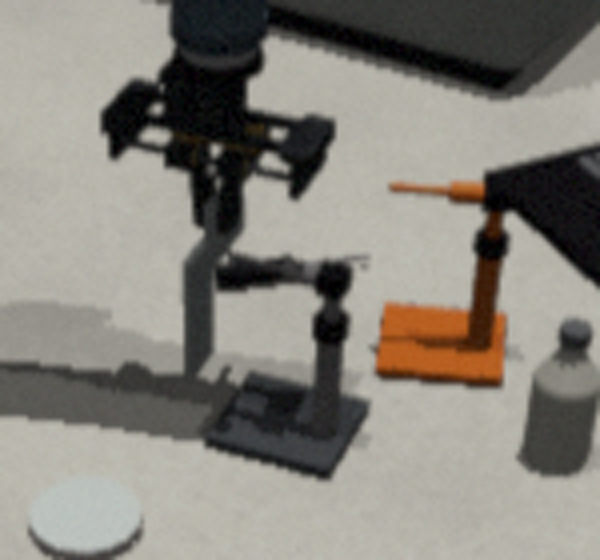

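>>> {"api": "move_arm", "payload": {
  "deltas": [0.0005,0.003,0,0,0,0.004,0,0,0,0.003,0,0,0,0,0,0]
}}

```text
time_s: 14.05
tcp_pos: [411.7, 211.2, 185.0]
orientation: [1.908, 2.495, 0.002]
force: [0.5, 0.2, -2.0]
finger_gap: 7.7
```

>>> {"api": "move_arm", "payload": {
  "deltas": [0,0.0015,0,0,0,0.0015,0,0,0,0.0015,0,0,0,0,0,0]
}}

```text
time_s: 14.38
tcp_pos: [415.3, 212.2, 184.8]
orientation: [1.908, 2.496, 0.0]
force: [0.8, -0.4, -1.4]
finger_gap: 7.6
```

>>> {"api": "move_arm", "payload": {
  "deltas": [0,0.0012,0,0,0,0.0012,0,0,0,0,0,0]
}}

```text
time_s: 14.63
tcp_pos: [417.5, 212.8, 184.8]
orientation: [1.908, 2.496, 0.0]
force: [-0.3, 0.5, -1.8]
finger_gap: 7.6
```

>>> {"api": "move_arm", "payload": {
  "deltas": [0,0.0012,0,0,0,0.0012,0,0,0,0,0,0]
}}

```text
time_s: 14.88
tcp_pos: [419.9, 213.4, 184.8]
orientation: [1.908, 2.496, 0.0]
force: [0.5, -0.4, -1.6]
finger_gap: 7.7
```

```bash
python3 -c "
from h import *
sp()"
```

```text
t 14.8833 tcp [419.89 213.44 184.76] yawy 15.21 F [ 0.48 -0.43 -1.58] M [ 0.039  0.075 -0.012] gap 7.67
s 95.96 p 461.12 z 184.76
```

>>> {"api": "move_arm", "payload": {
  "deltas": [0,0.0012,0,0,0,0.0012,0,0,0,0,0,0]
}}

```text
time_s: 15.13
tcp_pos: [422.2, 214.0, 184.7]
orientation: [1.908, 2.496, 0.0]
force: [-1.2, 0.3, -1.9]
finger_gap: 7.6
```

>>> {"api": "move_arm", "payload": {
  "deltas": [0,0.0015,0,0,0,0.0015,0,0,0,0.0015,0,0,0,0,0,0]
}}

```text
time_s: 15.47
tcp_pos: [426.7, 215.3, 184.8]
orientation: [1.908, 2.496, 0.0]
force: [0.1, -0.2, -1.3]
finger_gap: 7.5
```

>>> {"api": "move_arm", "payload": {
  "deltas": [0,0.0015,0,0,0,0.0015,0,0,0,0.0015,0,0,0,0,0,0]
}}

```text
time_s: 15.8
tcp_pos: [431.0, 216.4, 184.7]
orientation: [1.908, 2.496, 0.0]
force: [-0.7, -0.2, -1.5]
finger_gap: 7.6
```

```bash
python3 -c "
from h import *
sp()
d=snap('scene','s8')
cv2.imwrite('pics/m8s.png',cv2.resize(d['pixels'][80:180,230:330],None,fx=6,fy=6,interpolation=cv2.INTER_CUBIC))
"
```

```text
t 15.8 tcp [430.98 216.41 184.75] yawy 15.21 F [-0.69 -0.21 -1.52] M [-0.033  0.086  0.01 ] gap 7.64
s 95.92 p 472.59 z 184.75
```

View pics/m8s.png

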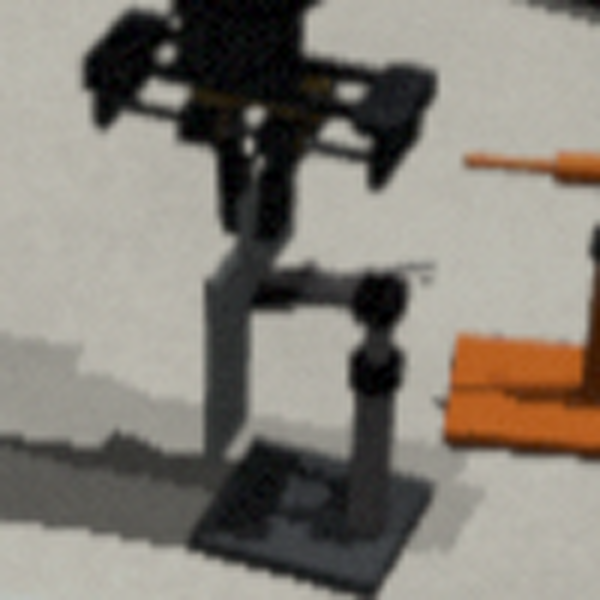

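>>> {"api": "move_arm", "payload": {
  "deltas": [0,0.002,0,0,0,0.002,0,0,0,0.002,0,0,0,0.002,0,0,0,0.002,0,0]
}}

```text
time_s: 16.27
tcp_pos: [440.5, 219.0, 184.7]
orientation: [1.908, 2.496, 0.0]
force: [0.4, 0.5, -1.9]
finger_gap: 7.7
```

>>> {"api": "move_arm", "payload": {
  "deltas": [0,0.002,0,0,0,0.002,0,0,0,0.002,0,0,0,0.002,0,0,0,0.002,0,0]
}}

```text
time_s: 16.68
tcp_pos: [450.1, 221.7, 184.7]
orientation: [-1.908, -2.496, 0.0]
force: [0.6, -1.1, -2.3]
finger_gap: 7.7
```

>>> {"api": "move_arm", "payload": {
  "deltas": [0,0.002,0,0,0,0.002,0,0,0,0.002,0,0,0,0.002,0,0,0,0.002,0,0]
}}

```text
time_s: 17.1
tcp_pos: [459.8, 224.2, 184.7]
orientation: [1.908, 2.496, 0.0]
force: [-0.4, -0.0, -2.0]
finger_gap: 7.6
```

>>> {"api": "move_arm", "payload": {
  "deltas": [0,0.001,0,0,0,0.001,0,0,0,0.001,0,0,0,0,0,0]
}}

```text
time_s: 17.43
tcp_pos: [462.6, 225.0, 184.7]
orientation: [1.908, 2.496, 0.0]
force: [-0.2, -0.2, -2.3]
finger_gap: 8.0
```

```bash
python3 -c "
from h import *
sp()"
```

```text
t 17.4333 tcp [462.63 225.01 184.74] yawy 15.21 F [-0.22 -0.2  -2.33] M [-0.035  0.043  0.032] gap 7.98
s 95.92 p 505.39 z 184.74
```

>>> {"api": "move_arm", "payload": {
  "deltas": [0,0.001,0,0,0,0.001,0,0,0,0.001,0,0,0,0,0,0]
}}

```text
time_s: 17.77
tcp_pos: [465.6, 225.9, 184.8]
orientation: [1.908, 2.496, 0.0]
force: [-0.7, 0.2, -2.2]
finger_gap: 7.8
```

>>> {"api": "move_arm", "payload": {
  "deltas": [0,0.001,0,0,0,0,0,0]
}}

```text
time_s: 17.93
tcp_pos: [466.5, 226.1, 184.7]
orientation: [1.908, 2.496, 0.0]
force: [0.1, -0.7, -1.4]
finger_gap: 7.5
```

>>> {"api": "move_arm", "payload": {
  "deltas": [0,0.0008,0,0,0,0,0,0]
}}

```text
time_s: 18.1
tcp_pos: [467.2, 226.3, 184.8]
orientation: [1.908, 2.496, 0.0]
force: [-0.7, -0.2, -1.6]
finger_gap: 7.6
```

>>> {"api": "move_arm", "payload": {
  "deltas": [0,0.0008,0,0,0,0,0,0]
}}

```text
time_s: 18.27
tcp_pos: [468.0, 226.5, 184.7]
orientation: [1.908, 2.496, 0.0]
force: [0.0, 0.1, -1.7]
finger_gap: 7.6
```

>>> {"api": "move_arm", "payload": {
  "deltas": [0,0.0007,0,0,0,0,0,0]
}}

```text
time_s: 18.43
tcp_pos: [468.2, 226.5, 184.6]
orientation: [-1.908, -2.495, 0.001]
force: [-1.2, -1.6, -1.3]
finger_gap: 7.6
```

>>> {"api": "move_arm", "payload": {
  "deltas": [0,0.0007,0,0,0,0,0,0]
}}

```text
time_s: 18.6
tcp_pos: [468.3, 226.6, 184.5]
orientation: [-1.907, -2.495, 0.003]
force: [-5.2, -0.9, 0.7]
finger_gap: 7.4
```

>>> {"api": "move_arm", "payload": {
  "deltas": [0,0.0007,0,0,0,0,0,0]
}}

```text
time_s: 18.77
tcp_pos: [468.3, 226.6, 184.4]
orientation: [-1.907, -2.494, 0.005]
force: [-7.2, -2.2, 2.3]
finger_gap: 7.6
```

>>> {"api": "move_arm", "payload": {
  "deltas": [0,-0.0013,0,0,0,0,0,0,0,0,0.0008,0,0,0,0,0]
}}

```text
time_s: 19.1
tcp_pos: [468.3, 226.5, 183.7]
orientation: [-1.908, -2.496, 0.001]
force: [-3.7, -0.5, -0.4]
finger_gap: 7.9
```

```bash
python3 -c "
from h import *
sp()"
```

```text
t 19.1 tcp [468.28 226.54 183.75] yawy 15.21 F [-3.74 -0.51 -0.4 ] M [-0.241  0.908 -0.056] gap 7.88
s 95.92 p 511.24 z 183.75
```

>>> {"api": "move_arm", "payload": {
  "deltas": [0,-0.0003,0.0006,0,0,0,0,0]
}}

```text
time_s: 19.27
tcp_pos: [468.3, 226.5, 183.4]
orientation: [-1.908, -2.496, 0.0]
force: [-4.5, -1.0, 1.5]
finger_gap: 7.7
```

>>> {"api": "move_arm", "payload": {
  "deltas": [0,0,0.0004,0,0,0,0,0]
}}

```text
time_s: 19.43
tcp_pos: [468.3, 226.6, 183.3]
orientation: [-1.908, -2.496, 0.0]
force: [-5.7, -1.0, 3.7]
finger_gap: 7.7
```

>>> {"api": "move_arm", "payload": {
  "deltas": [0,-0.0006,-0.0005,0,0,0,0,0]
}}

```text
time_s: 19.6
tcp_pos: [468.2, 226.5, 183.5]
orientation: [1.908, 2.495, 0.001]
force: [-2.9, -0.4, -0.9]
finger_gap: 7.4
```

>>> {"api": "move_arm", "payload": {
  "deltas": [0,0,0,0,0,0,0,0,0,0,0,0,0,0,0,0],
  "fingers": 0.6,
  "newtons": 5
}}

```text
time_s: 19.93
tcp_pos: [468.4, 226.6, 183.7]
orientation: [1.907, 2.495, 0.002]
force: [0.4, 0.5, -0.3]
finger_gap: 17.5
```

```bash
python3 -c "
from h import *
sp()
c=snap('wrist','w9')
a=cv2.resize(c['pixels'][100:300,150:400],(400,400),interpolation=cv2.INTER_CUBIC)
d=snap('scene','s9')
b=cv2.resize(d['pixels'][80:180,230:330],(400,400),interpolation=cv2.INTER_CUBIC)
cv2.imwrite('pics/m9.png',np.hstack([a,b]))
"
```

```text
t 19.9333 tcp [468.41 226.63 183.67] yawy 15.21 F [ 0.44  0.5  -0.27] M [-0.092  0.063 -0.067] gap 17.52
s 95.98 p 511.39 z 183.67
```

View pics/m9.png

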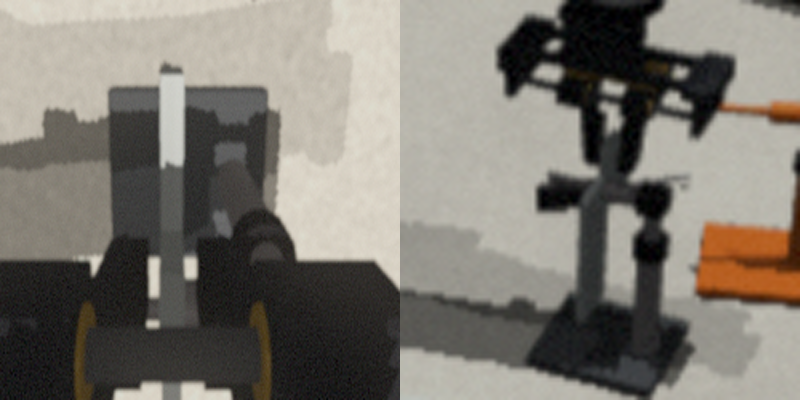

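>>> {"api": "move_arm", "payload": {
  "deltas": [0,0,0,0,0,0,0,0,0,0,-0.003,0,0,0,-0.005,0,0,0,-0.007,0,0,0,-0.01,0,0,0,-0.012,0,0,0,-0.02,0]
}}

```text
time_s: 20.7
tcp_pos: [467.1, 226.1, 240.8]
orientation: [-1.908, -2.496, 0.003]
force: [-0.2, 0.8, -1.4]
finger_gap: 17.7
```

>>> {"api": "move_arm", "payload": {
  "deltas": [0,0,-0.02,0,0,0,-0.015,0,-0.03,0,0,0,-0.03,0,0,0,-0.03,0,0,0,0,0,0,0,0,0,0,0,0,0,0,0]
}}

```text
time_s: 21.37
tcp_pos: [491.4, 140.4, 276.1]
orientation: [-1.907, -2.496, -0.002]
force: [-0.2, 1.0, -0.7]
finger_gap: 17.6
```

```bash
python3 -c "
from h import *
sp()
c=snap('wrist','w10')
a=cv2.resize(c['pixels'][0:200,200:400],(400,400),interpolation=cv2.INTER_CUBIC)
d=snap('scene','s10')
b=cv2.resize(d['pixels'][80:180,230:330],(400,400),interpolation=cv2.INTER_CUBIC)
cv2.imwrite('pics/m10.png',np.hstack([a,b]))
"
```

```text
t 21.3667 tcp [491.38 140.37 276.06] yawy 15.23 F [-0.17  1.02 -0.71] M [-0.04  0.06 -0.01] gap 17.56
s 6.72 p 510.96 z 276.06
```

View pics/m10.png

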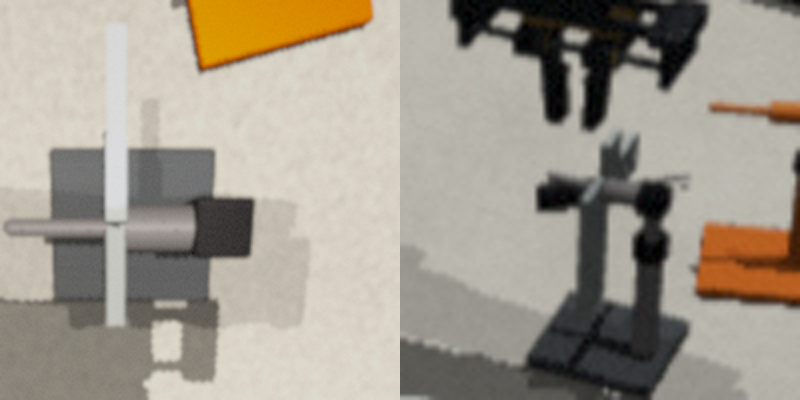

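>>> {"api": "move_arm", "payload": {
  "deltas": [0,0,0,0,0,0,0,0,0,0,0,0,0,0,0,0,0,0,0,0,0,0,0,0,0,0,0,0,0,0,0,0]
}}

```text
time_s: 22.13
tcp_pos: [491.4, 139.6, 275.4]
orientation: [1.908, 2.496, 0.0]
force: [0.2, 0.1, -0.0]
finger_gap: 17.7
```

>>> {"api": "move_arm", "payload": {
  "deltas": [0,0,0,0,0,0,0,0,0,0,0,0,0,0,0,0,0,0,0,0,0,0,0,0,0,0,0,0,0,0,0,0]
}}

```text
time_s: 22.8
tcp_pos: [491.4, 139.6, 275.4]
orientation: [1.908, 2.496, -0.0]
force: [-0.3, -0.3, -0.8]
finger_gap: 17.4
```

```bash
python3 -c "
from h import *
sp()
c=snap('wrist','w11');p=load('w10')
print('diff',np.percentile(cv2.absdiff(c['pixels'],p['pixels'])[0:200,200:400],[50,99,100]))
a=cv2.resize(c['pixels'][0:170,200:340],None,fx=4.5,fy=3.5,interpolation=cv2.INTER_CUBIC)
cv2.imwrite('pics/m11.png',a)
d=snap('scene','s11');q=load('s10')
print('diff',np.percentile(cv2.absdiff(d['pixels'],q['pixels'])[110:180,260:310],[50,99,100]))
t=snap('top','t11');cv2.imwrite('pics/t11c.png',cv2.resize(t['pixels'][80:290,90:420],None,fx=2.4,fy=2.4))
"
```

```text
t 22.8 tcp [491.38 139.61 275.41] yawy 15.22 F [-0.26 -0.28 -0.75] M [-0.09   0.071 -0.029] gap 17.4
s 5.98 p 510.76 z 275.41
diff [  1.  26. 111.]
diff [ 2. 13. 61.]
```

View pics/m11.png

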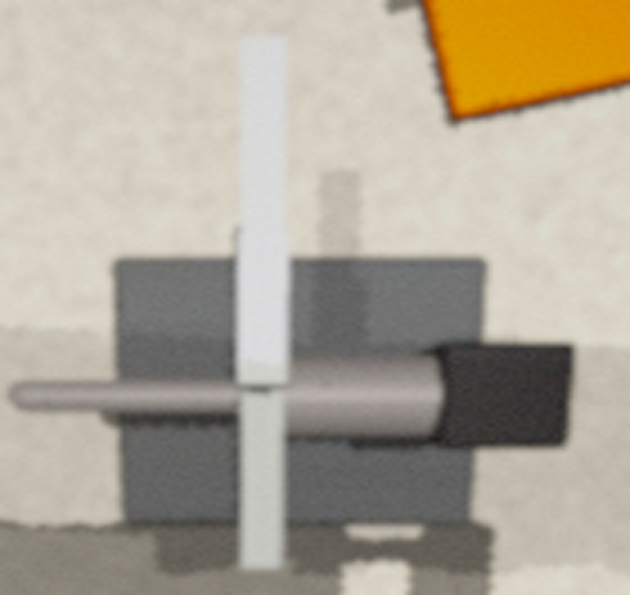

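View pics/t11c.png

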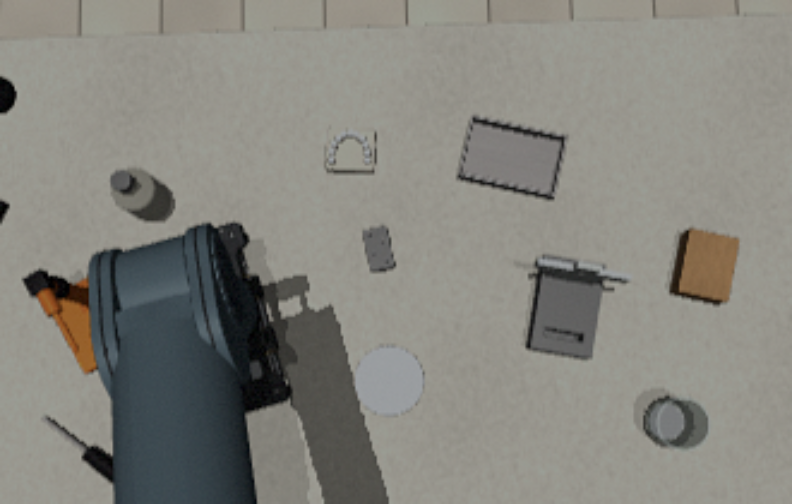

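```bash
python3 -c "
from h import *
c=load('w11')
for u,v in((263,38),(262,569)):
  X=plane(c,200+u/4.5-.4,v/3.5-.4,185);print(X.round(1),'s',round(-.262*X[0]+.965*X[1],1),'p',round(.965*X[0]+.262*X[1],1))
w=lambda l,r,v:(plane(c,200+r/4.5-.4,v/3.5-.4,185)-plane(c,200+l/4.5-.4,v/3.5-.4,185))
print(np.linalg.norm(w(240,286,60)),np.linalg.norm(w(240,283,550)))
robot.job_done()
"
```

```text
[454.2 280.2 185. ] s 151.4 p 511.8
[485.5 164.8 185. ] s 31.9 p 511.7
8.007840323157751 8.552076349249683
the job is handed in; nothing more can be done
```

I hung the L-shaped plate on the stand's pin by hole 2, slid it against the shoulder, let go, moved the arm clear and handed the job in at about 22.9 s. No verdict was reported.

**How it went:** I held the plate by its tab and lifted it straight out of the rack. I found the pin by resting the underside of the crossbar on it and then touching the leg's edge against it. That put the pin's axis about 172 mm above the table, matching the 171 mm from the camera. Hole 2 is the one nearly above the plate's centre of mass (y 17.7 mm by calculation). It went onto the pin without any felt resistance.

**Forces:** The highest reading on the stand was about 11 N, during the first downward touch; seating against the shoulder read about 7–8 N. Both are under the 20 N limit.

**Last checks:**
- **Hanging:** The crossbar's ends measure 119.5 mm apart on a level plane, against 120 mm, and lie where hole 2 puts them to within about 1.5 mm. This agrees with a level hang, though I did not measure the tilt angle directly.
- **Shoulder:** The plate's mid-plane is about 4.6 mm in front of the shoulder, where full contact would give 4.0 mm. That is home to within what the camera can resolve.
- **Stillness:** Camera views 1.4 s apart looked the same by eye. The picture difference I computed was not exactly zero, as the arm had also settled by about 1 mm.
- **Other things:** In the last top view the T-plate was still in the rack. Nothing in view looked moved, but the arm hid part of the bench around the stand.

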